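# Pin the two halves of a tile mould into line

### The arm

A 6-joint arm with a two-finger parallel gripper is mounted at the origin on a cart in front of the work surface, level with it; the furniture and walls round the work are solid. World frame = base frame: x ahead of the robot, y to its left, z up, the work surface at z = 0. Lengths are in m, angles in rad, forces in N, time in s.
With the tool pointing down it reaches from about 0.375 to 0.975 m from the base axis. Payload 3.8 kg.
Tool frame: the origin (TCP) lies midway between the tips of the shut fingers; the grasp point (between the pads) lies 19 mm behind it; x points along the fingers, y is the direction in which the jaws open and shut, and the axes are right-handed (so a half turn about x gives the same grasp; the last joint's range is limited). The gripper opens to 88 mm and grips with 3 to 60 N. Pads are 18 mm wide; open, the fingers measure 123 mm over their backs; the gripper's body (75 mm by 187 mm) begins 45 mm behind the grasp point.
Start: joints at [1.068, 0.264, 1.604, -0, 1.274, -0.037], TCP at [0.303, 0.603, 0.239] pointing down, gripper open.
Joint ranges: [-2.63, 2.63], [-0.94, 2.18], [0.31, 2.57], [-1.31, 4.45], [0, 2.66], [-2.55, 2.55]. Speed limits (rad/s): [2.57, 2.57, 3.14, 3.14, 3.14, 3.14].

### API

Orientations are given as a rotation vector (axis times angle).
In Python, from cell import manip, inverse_kinematics, cams, order gives the robot as it stands. Calls block until the motion is done:
- manip.move_pose(position, orientation): joint-space move of the TCP to a pose.
- manip.move_linear(position, rate=0.15, rot=None): straight line of the TCP; rot=None keeps the orientation; rate is the mean speed in m/s.
- manip.set_joints(angles): joint-space move.
- manip.set_gripper(opening, force=None): finger opening in m; force is the grip in N (None keeps the last); returns when the fingers have stopped.
- manip.dwell(seconds).
- inverse_kinematics(position, orientation): joint angles nearest the present ones, or None.
- manip.state(): the state.
- cams.capture(name): name is "scene" or "top" or "wrist"; returns a dict with "image" (400x640x3 uint8, blue, green, red), "z_map" (400x640 float32, m along the optical axis (not along the pixel's ray), 0 where there is no reading), "intrinsics" (3x3 intrinsics, pixels), "position" and "orientation" of the camera in the world; the wrist camera has in their place "T_tool_cam" (4x4, takes a point from camera to tool coordinates, whose origin is the TCP and whose axes are the tool frame's). Camera axes: x right, y down, z forward; pixel columns grow to the right and rows downward; lengths in m; the calibration is good to about 2 mm. A picture is of the moment at which its call begins: read the wrist's pose just before it.
A pose or a line that the arm cannot do raises manip.IKError and nothing moves.
- order.close_job(): hands the job in, once; it reports no verdict.
The state is a dict: "clock": time; "joint_pos": joint angles; "joint_velocities": joint speeds; "tau": joint torques, N m; "tool_pos": TCP position; "tcp_rot": TCP orientation; "contact_force": force on the tool from outside, world axes, zero at the start; "moment": the same for the moment, N m; "gripper_width": finger opening in m.
Only numpy, scipy, OpenCV 4.12 (cv2) and the standard library are available. Lean on these libraries where they do the work, as an engineer would, in place of code of your own. Each camera call takes 0.05 s, during which the arm holds its last target.

### The job

The cover of the tile mould has swung a little out of line with the block under it. Take the taper pin from its stand, work it down through the cover's hole into the hole of the block so that its taper pulls the cover into line, feel for the stop at the bottom of the hole, seat the pin on it with a steady push of about 25 N, and let go. The stop screw is set to a different height each time and cannot be seen, so go down slowly: never load the mould with more than 60 N, and leave the plaster stamp and the wooden cone where they stand.

Things in the scene. Friction and masses are not known exactly. Their poses are not given: they have to be found in the camera images.
- pin: loose taper pin (150 g, mass varies by a third), standing upright in the stand. Origin on its axis in the middle of its gripping length; z up along the axis. From the top: square wooden grip 24 x 24 mm (flats face its x and y), from 18 mm above the origin to 26 mm below it; round steel collar 36 mm wide and 6 mm thick, underside 32 mm below the origin; round shank 22.5 mm in diameter and 36 mm long; taper 24 mm long down to a flat tip 10 mm in diameter, 92 mm below the origin
- pin_collar (a point): point on the pin's axis at the underside of its collar, 32 mm below the pin's origin
- stand: fixed pale wooden stand for the pin, 70 x 70 x 70 mm high on a thin foot 90 mm wide, origin at the centre of its underside; an upright 26 mm hole holds the pin loosely, with the pin's collar on the stand's top
- mould: lower half of the tile mould: fixed wooden block 110 x 220 x 50 mm (x, y, z), origin at the centre of its underside. Through it, 70 mm from the origin towards its -y end, goes an upright round hole 24 mm in diameter. The cover lies on its top
- stop_screw: holder of the stop screw in the bottom of the block's hole, fixed, origin on the hole's axis at the height of the mould's underside. The screw's flat head, on which the pin's tip comes to stand, is 5 to 19 mm above this origin, set anew each time and not measured; the pin is home when its tip stands on it, its collar then 3 to 17 mm above the cover. The screw does not yield
- mould_hole (a point): centre of the mouth of the block's hole, in the top face of the block, 50 mm above the mould's origin (hidden under the cover); fixed to the block
- cover_hole (a point): centre of the 24 mm hole through the cover, at the cover's top face, 62 mm above the mould's origin; it moves with the cover. Cover: aluminium plate 84 x 200 x 12 mm that turns flat on the block about a bolt near its +y end, 140 mm from this hole; it stays where it is pushed, and takes about 4 N sideways at the hole to move; it cannot lift
- cover (a joint): angle of the cover on the block, rad, seen from above anticlockwise positive; 0 when the two holes are in line. At the start 0.03 to 0.05, so the holes are 4 to 7 mm out of line
- stamp: bystander: pale plaster stamp, 31 x 31 x 53 mm, upright; origin at the centre of its underside
- cone_plug: bystander: brown wooden cone, 23 x 23 x 28 mm, upright; origin at the centre of its underside

How it is judged:
On the way, in this order (a step that is already met when the one before it is completed fails the run):
1. the pin is out of its stand and its taper has entered the cover's hole (horizontal distance between pin_collar and cover_hole below 0.012 m and z of pin_collar in the frame of mould below 0.114 m), for 0.05 s.
2. the pin is pressed home: its tip on the stop screw with more than 12 N, holes in line (z of pin_collar in the frame of mould below 0.081 m and horizontal distance between pin_collar and mould_hole below 0.003 m and value of joint cover between -0.016 and 0.016 rad and contact force between pin and stop_screw above 12 N), for 0.3 s.
At the end, for the whole second after the job is handed in: The pin stands upright (within 0.06 rad) through both holes, down to the stop (collar at most 19 mm above the cover's top) and its axis within 3 mm of the block's hole, the cover within 0.016 rad of in line; the pin is released and at rest (z of pin_collar in the frame of mould below 0.081 m and horizontal distance between pin_collar and mould_hole below 0.003 m and value of joint cover between -0.016 and 0.016 rad and angle between pin's own z axis and vertical below 0.06 rad and linear speed of pin below 0.02 m/s and contact force between the fingers and pin below 0.05 N); the robot touches nothing.
It fails at once if the pin loads the mould or its cover with more than 60 N (contact force between pin and mould above 60 N).
It fails at once if the robot itself bears on the mould or its cover with more than 60 N (contact force between any of the fingers, the arm and mould above 60 N).
It fails at once if the plaster stamp is moved more than 20 mm (distance of stamp from where it was at the start of the episode above 0.02 m).
It fails at once if the wooden cone is moved more than 20 mm (distance of cone_plug from where it was at the start of the episode above 0.02 m).
It also fails if it takes over 64 s, if anything falls off the work surface, if the arm or the gripper's body presses on something with over 40 N, if the wrist force passes 120 N, or if a joint passes its speed limit or range.

## Working session

There is one attempt and no reset: what is moved stays moved. The work goes in short steps, each a Python script; the robot and the scene stay as the last script left them, time stands still between calls to the robot, and variables do not carry over. Pictures are saved under pics/ and viewed, and the job is handed in when it is done.

```bash
ls; mkdir -p pics; python3 - <<'E'
from cell import manip, cams
import cv2,numpy as np
s=manip.state(); print(s)
for n in ("scene","top"):
    c=cams.capture(n); cv2.imwrite(f"pics/{n}1.png",c["image"]); np.savez(f"pics/{n}1.npz",**c)
    print(n,c["intrinsics"],c["position"],c["orientation"])
E
```

```text
pics
{'clock': 0.0, 'joint_pos': array([ 1.06806168e+00,  2.64725463e-01,  1.60535908e+00, -2.84767531e-05,
        1.27372015e+00, -3.69040319e-02]), 'joint_velocities': array([ 0.00034121, -0.00063419,  0.00073718, -0.00015686, -0.00030893,
       -0.00053444]), 'tau': array([-2.50116973e-03, -5.02110457e+01, -3.56878066e+01,  7.26315938e-02,
        2.98591016e-02, -2.23868587e-04]), 'tool_pos': array([0.30285475, 0.60244603, 0.23741474]), 'tcp_rot': array([ 0.36359149,  1.54032513, -0.36697711]), 'contact_force': array([ 0.29504976,  0.23206659, -0.04931218]), 'moment': array([ 0.04671309, -0.02600703, -0.02407534]), 'gripper_width': 0.08806901954661486}
scene [[457.63201636   0.         320.70597781]
 [  0.         457.63201636 203.8144823 ]
 [  0.           0.           1.        ]] [0.33073043 0.63674438 0.73369149] [-0.58710535  2.6603628  -1.20490605]
top [[424.09426824   0.         306.43981341]
 [  0.         424.09426824 197.40537285]
 [  0.           0.           1.        ]] [ 0.52545701 -0.04155327  1.0798176 ] [-2.15771407  2.19394157 -0.09760335]
```

View pics/scene1.png

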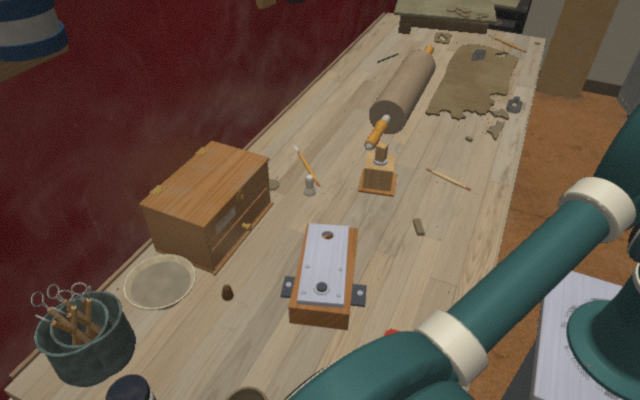

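View pics/top1.png

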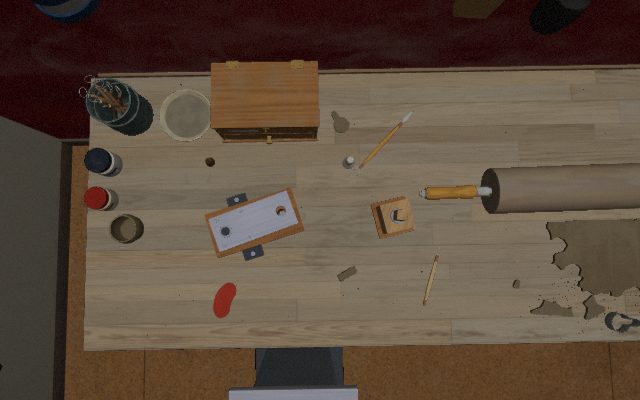

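The top view shows the mould with its hole at about (281,211) and bolt at (225,231). The stand and pin are at about (395,216), the stamp at (349,161) and the cone at (210,161). I'll zoom in on these.

```bash
cat > h.py <<'E'
import numpy as np,cv2
from scipy.spatial.transform import Rotation as R
def P(c,u,v,z=None):
    """pixel->world; z=None use depth, else intersect plane z"""
    K=c["intrinsics"];Rm=R.from_rotvec(c["orientation"]).as_matrix();p=np.array(c["position"])
    d=Rm@np.array([(u-K[0,2])/K[0,0],(v-K[1,2])/K[1,1],1])
    if z is None: return p+d*np.median(c["z_map"][int(round(v))-1:int(round(v))+2,int(round(u))-1:int(round(u))+2])
    return p+d*(z-p[2])/d[2]
def proj(c,X):
    K=c["intrinsics"];Rm=R.from_rotvec(c["orientation"]).as_matrix()
    q=Rm.T@(np.array(X)-c["position"]);q=K@q;return q[:2]/q[2]
E
python3 - <<'E'
from h import *
c=dict(np.load("pics/top1.npz"));im=c["image"]
a=cv2.resize(im[180:265,195:310],None,fx=6,fy=6,interpolation=cv2.INTER_CUBIC);cv2.imwrite("pics/mz.png",a)
a=cv2.resize(im[185:245,360:425],None,fx=8,fy=8,interpolation=cv2.INTER_CUBIC);cv2.imwrite("pics/sz.png",a)
for n,u,v in (("hole edge",288,208),("cover mid",255,222),("block?",283,232),("pin top",399,213),("stand",382,222),("table",330,250),("stamp",348,160),("cone",210,161)): print(n,P(c,u,v).round(4))
E
```

```text
hole edge [0.5918 0.0021 0.0607]
cover mid [0.5594 0.0816 0.0617]
block? [0.5345 0.0155 0.0485]
pin top [ 0.5724 -0.2517  0.1195]
stand [ 0.5548 -0.2257  0.0456]
table [ 0.4876 -0.1001 -0.0009]
stamp [ 0.7077 -0.1461  0.053 ]
cone [0.7156 0.1981 0.0265]
```

View pics/mz.png

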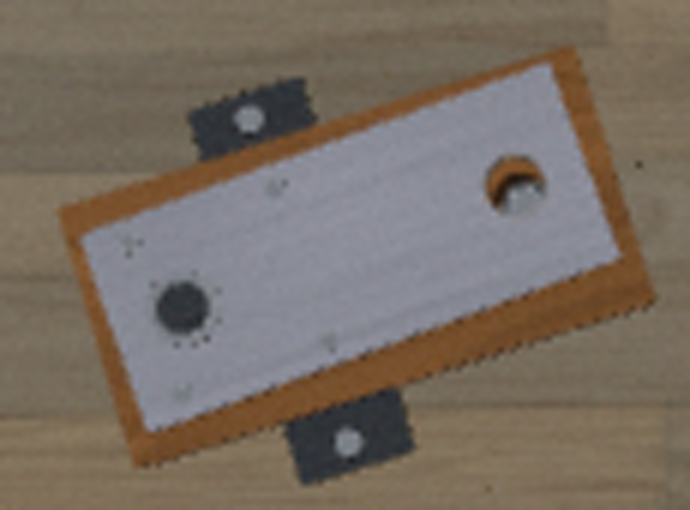

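View pics/sz.png

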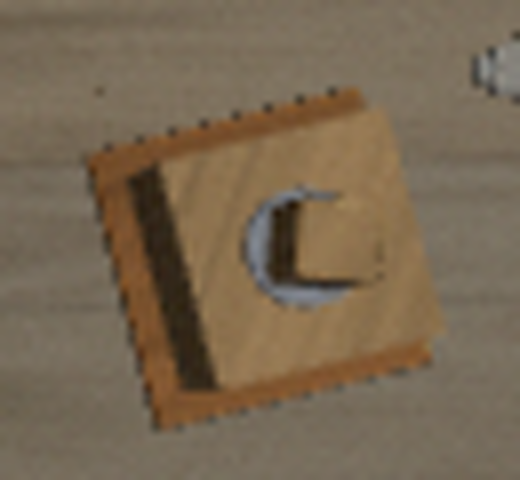

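The top-view depth checks out: pin top 0.1195 (expected 0.120), cover 0.0617 (0.062) and table about 0. Next are closer wrist views of the pin and the hole.

```bash
cat >> h.py <<'E'
def rot(a):
    """tool down, jaw axis at yaw a"""
    x=np.array([0,0,-1.]);y=np.array([np.cos(a),np.sin(a),0]);return R.from_matrix(np.c_[x,y,np.cross(x,y)]).as_rotvec()
def wcap(name):
    from cell import manip,cams
    s=manip.state();c=cams.capture("wrist")
    T=np.eye(4);T[:3,:3]=R.from_rotvec(s["tcp_rot"]).as_matrix();T[:3,3]=s["tool_pos"]
    W=T@c["T_tool_cam"];c["position"]=W[:3,3];c["orientation"]=R.from_matrix(W[:3,:3]).as_rotvec()
    cv2.imwrite(f"pics/{name}.png",c["image"]);np.savez(f"pics/{name}.npz",**c);return c
E
python3 - <<'E'
from h import *
from cell import manip,inverse_kinematics
c=dict(np.load("pics/top1.npz"))
f=lambda x,y:((x+.5)/6-.5+195,(y+.5)/6-.5+180)
g=lambda x,y:((x+.5)/8-.5+360,(y+.5)/8-.5+185)
C=[P(c,*f(*q),.05)[:2] for q in ((572,47),(655,298),(137,466),(60,207))]
print(np.round(C,4)); print("ctr",np.mean(C,0), [np.linalg.norm(C[i]-C[(i+1)%4]).round(4) for i in range(4)])
ax=(C[0]+C[1]-C[2]-C[3])/2; print("-y dir",np.degrees(np.arctan2(ax[1],ax[0]))); 
print("blockhole",np.mean(C,0)+.07*ax/np.linalg.norm(ax))
h=P(c,*f(516,186),.062);b=P(c,*f(182,307),.066);print("coverhole",h,"bolt",b,np.linalg.norm(h-b))
for q in ((165,160),(385,108),(443,330),(218,388)):print("stand",P(c,*g(*q),.07).round(4))
for q in ((302,200),(372,195),(380,275),(297,283)):print("pintop",P(c,*g(*q),.12).round(4))
import math
s=manip.state();print(R.from_rotvec(s["tcp_rot"]).as_matrix().round(3))
for a in (0,.2,-.2,np.pi/2,-np.pi/2,np.pi): 
    print(a,[inverse_kinematics(p,rot(a)) for p in ([.57,-.25,.083],[.59,.01,.2])])
E
```

```text
[[ 0.6428 -0.0028]
 [ 0.5403 -0.0349]
 [ 0.4766  0.174 ]
 [ 0.5811  0.2054]]
ctr [0.56019442 0.08544106] [np.float64(0.1074), np.float64(0.2184), np.float64(0.1091), np.float64(0.2171)]
-y dir -73.25446260177752
blockhole [0.58036294 0.01840949]
coverhole [0.58580899 0.01995722 0.062     ] bolt [0.53965823 0.15292044 0.066     ] 0.1408016732725113
stand [ 0.5958 -0.2184  0.07  ]
stand [ 0.6102 -0.2846  0.07  ]
stand [ 0.5438 -0.2993  0.07  ]
stand [ 0.5277 -0.2319  0.07  ]
pintop [ 0.5803 -0.2481  0.12  ]
pintop [ 0.5814 -0.268   0.12  ]
pintop [ 0.5587 -0.2694  0.12  ]
pintop [ 0.5568 -0.2458  0.12  ]
[[-0.001  0.449  0.893]
 [-0.002  0.893 -0.449]
 [-1.    -0.002 -0.   ]]
0 [array([-4.53346568e-01,  3.03230956e-01,  1.85967873e+00, -4.44089210e-16,
        9.78682966e-01, -4.53346568e-01]), array([-2.52623323e-02,  1.32126737e-01,  1.83346425e+00, -4.44089210e-16,
        1.17600167e+00, -2.52623323e-02])]
0.2 [array([-4.53346568e-01,  3.03230956e-01,  1.85967873e+00, -4.44089210e-16,
        9.78682966e-01, -6.53346568e-01]), array([-2.52623323e-02,  1.32126737e-01,  1.83346425e+00, -4.44089210e-16,
        1.17600167e+00, -2.25262332e-01])]
-0.2 [array([-4.53346568e-01,  3.03230956e-01,  1.85967873e+00, -4.44089210e-16,
        9.78682966e-01, -2.53346568e-01]), array([-2.52623323e-02,  1.32126737e-01,  1.83346425e+00, -4.44089210e-16,
        1.17600167e+00,  1.74737668e-01])]
1.5707963267948966 [array([-0.45334657,  0.30323096,  1.85967873,  0.        ,  0.97868297,
       -2.02414289]), array([-2.52623323e-02,  1.32126737e-01,  1.83346425e+00, -4.44089210e-16,
        1.17600167e+00, -1.59605866e+00])]
-1.5707963267948966 [array([-4.53346568e-01,  3.03230956e-01,  1.85967873e+00, -4.44089210e-16,
        9.78682966e-01,  1.11744976e+00]), array([-2.52623323e-02,  1.32126737e-01,  1.83346425e+00, -4.44089210e-16,
        1.17600167e+00,  1.54553399e+00])]
3.141592653589793 [None, None]
```

```bash
python3 - <<'E'
from h import *
from cell import manip,cams
print(cams.capture("wrist")["T_tool_cam"].round(3))
manip.move_pose([.569,-.258,.26],rot(0));wcap("w_pin1")
manip.move_pose([.583,.019,.22],rot(0));wcap("w_hole1")
print(manip.state()["clock"],manip.state()["contact_force"])
E
```

```text
[[ 0.    -0.322  0.947 -0.146]
 [ 1.     0.001 -0.     0.001]
 [-0.001  0.947  0.322 -0.085]
 [ 0.     0.     0.     1.   ]]
4.4917 [ 0.13632195  0.07467903 -0.46116555]
```

View pics/w_pin1.png

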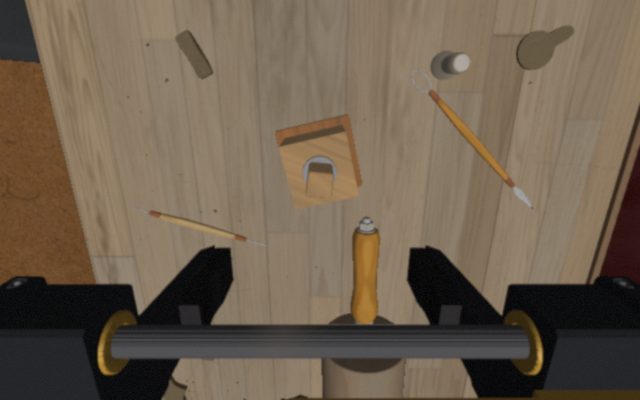

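View pics/w_hole1.png

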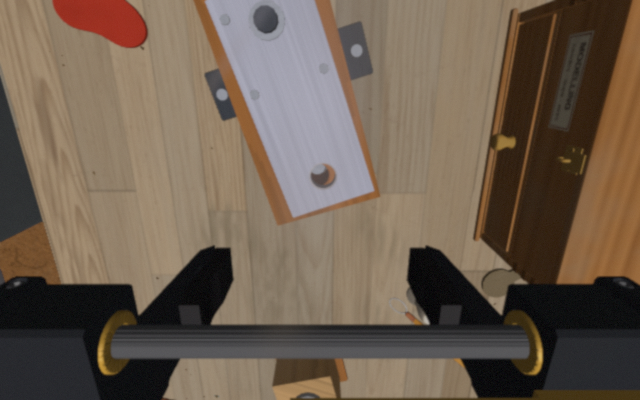

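```bash
python3 - <<'E'
from h import *
c=dict(np.load("pics/w_pin1.npz"));a=cv2.resize(c["image"][110:215,265:370],None,fx=5,fy=5,interpolation=cv2.INTER_CUBIC)
c=dict(np.load("pics/w_hole1.npz"));b=cv2.resize(c["image"][0:235,190:390],None,fx=2.5,fy=2.5,interpolation=cv2.INTER_CUBIC)
d=cv2.resize(c["image"][150:230,260:390],None,fx=5,fy=5,interpolation=cv2.INTER_CUBIC)
cv2.imwrite("pics/a1.png",a);cv2.imwrite("pics/b1.png",b);cv2.imwrite("pics/d1.png",d)
E
```

```text
(no output)
```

View pics/a1.png

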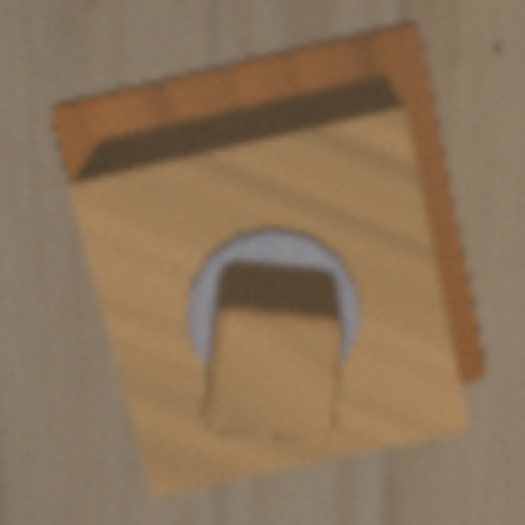

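View pics/b1.png

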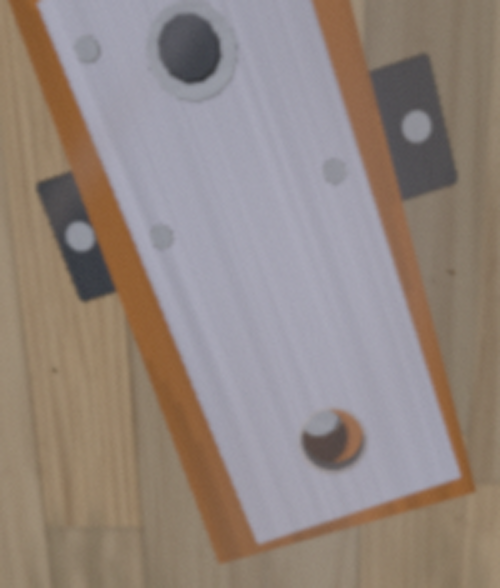

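View pics/d1.png

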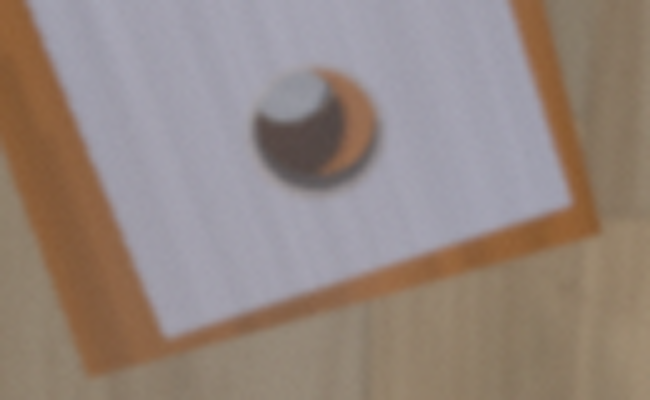

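```bash
python3 - <<'E'
from h import *
c=dict(np.load("pics/w_pin1.npz"));g=lambda x,y:((x+.5)/5-.5+265,(y+.5)/5-.5+110)
Q=np.array([P(c,*g(*q),.12)[:2] for q in ((219,310),(341,318),(332,436),(210,430))]);print(Q.round(4),Q.mean(0),[np.linalg.norm(Q[i]-Q[i-1]).round(4) for i in range(4)])
e=Q[1]-Q[0]+Q[2]-Q[3];print("pin yaw",np.arctan2(e[1],e[0]))
e=Q[0]-Q[3]+Q[1]-Q[2];print("pin yaw2",np.arctan2(e[1],e[0])-np.pi/2)
k=P(c,*g(274,312),.076);print("collar",k)
Q=np.array([P(c,*g(*q),.07)[:2] for q in ((75,182),(405,106),(468,428),(155,494))]);print("stand",Q.mean(0))
c=dict(np.load("pics/w_hole1.npz"));d=lambda x,y:((x+.5)/5-.5+260,(y+.5)/5-.5+150);b=lambda x,y:((x+.5)/2.5-.5+190,(y+.5)/2.5-.5)
print("coverhole",P(c,*d(317,128),.062), "bolt",P(c,*b(192,52),.064))
A,B=[P(c,*d(*q),.05)[:2] for q in ((93,375),(600,233))];print("end",A,B,np.linalg.norm(A-B))
L=P(c,*b(10,0),.05)[:2];Rr=P(c,*b(350,0),.05)[:2]
for n,(p,q) in dict(L=(A,L),R=(B,Rr),).items(): v=p-q;print(n,np.degrees(np.arctan2(v[1],v[0])))
v=B-A;print("end normal",np.degrees(np.arctan2(v[1],v[0]))-90)
th=np.radians(-73.3);print("blockhole",(A+B)/2-.04*np.array([np.cos(th),np.sin(th)]))
E
```

```text
[[ 0.559  -0.2441]
 [ 0.5808 -0.2455]
 [ 0.5795 -0.2677]
 [ 0.5572 -0.2666]] [ 0.56910408 -0.25596905] [np.float64(0.0226), np.float64(0.0218), np.float64(0.0222), np.float64(0.0223)]
pin yaw -0.057645925099215845
pin yaw2 -0.07082997191729912
collar [ 0.56879077 -0.25554876  0.076     ]
stand [ 0.56915056 -0.25615862]
coverhole [0.58636884 0.02319615 0.062     ] bolt [0.5396759  0.15418694 0.064     ]
end [ 0.54006513 -0.03303609] [ 0.6437771  -0.00184732] 0.10830010750217262
L -72.99293877635188
R -73.2977956643607
end normal -73.26265618602719
blockhole [0.58042669 0.0208712 ]
```

Both cameras agree within 1–3 mm: pin (0.569, -0.256), block hole about (0.580, 0.020), cover hole about 6 mm off towards (+0.96, +0.29). I'll grasp the pin now.

```bash
python3 - <<'E'
from h import *
from cell import manip
r=rot(-.064)
manip.move_pose([.569,-.256,.2],r)
print(manip.state()["contact_force"].round(2),manip.state()["tool_pos"].round(4))
manip.move_linear([.569,-.256,.083],.12)
print(manip.state()["contact_force"].round(2))
manip.set_gripper(0.0,50)
s=manip.state();print(s["gripper_width"],s["contact_force"].round(2),s["tool_pos"].round(4))
manip.move_linear([.569,-.256,.19],.08)
s=manip.state();print(s["gripper_width"],s["contact_force"].round(2),s["tool_pos"].round(4),s["clock"])
wcap("w_held")
E
```

```text
[-0.35  0.37  0.09] [ 0.5691 -0.2555  0.2001]
[-0.08 -0.13 -0.13]
0.02344630004246013 [-0.45  0.96 -0.41] [ 0.569  -0.256   0.0829]
0.023757223206991595 [-0.39  0.12 -2.11] [ 0.5685 -0.2558  0.1891] 9.1667
```

View pics/w_held.png

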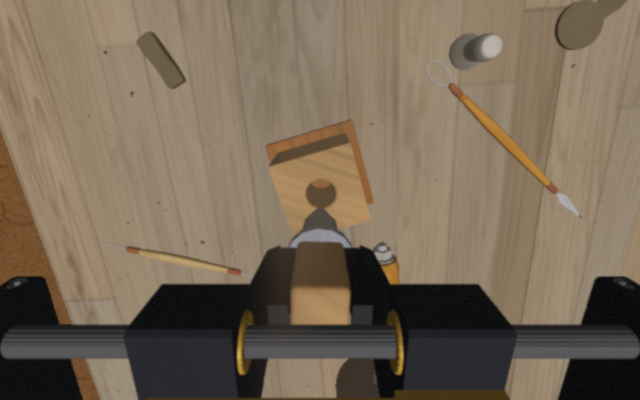

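The pin is held at 23.7 mm and weighs about 1.6 N, with its tip showing below the collar at about (321,209). I'll check whether the tip and collar sit where the TCP says they should.

```bash
python3 - <<'E'
from h import *
c=dict(np.load("pics/w_held.npz"))
p=np.array([.5685,-.2558,.1891])
for dy in (-.002,0,.002):
  q=p+[0,dy,0]
  print(dy,"tip far/near edge",proj(c,q+[0,.005,-.073]).round(1),"collar top edge",proj(c,q+[0,.018,-.007]).round(1),"top edges",proj(c,q+[0,.012,.037]).round(1), proj(c,q+[-.012,0.012,.037]).round(1),proj(c,q+[.012,0.012,.037]).round(1))
a=cv2.resize(c["image"][195:330,255:390],None,fx=4,fy=4,interpolation=cv2.INTER_CUBIC);cv2.imwrite("pics/held_z.png",a)
E
```

```text
-0.002 tip far/near edge [319.9 208.7] collar top edge [318.2 230.4] top edges [318.5 291.5] [287.6 293.2] [349.5 289.9]
0 tip far/near edge [319.7 206.1] collar top edge [317.9 226.8] top edges [318.2 287.1] [287.2 288.7] [349.3 285.4]
0.002 tip far/near edge [319.6 203.4] collar top edge [317.7 223.1] top edges [317.8 282.6] [286.7 284.3] [349.2 280.9]
```

View pics/held_z.png

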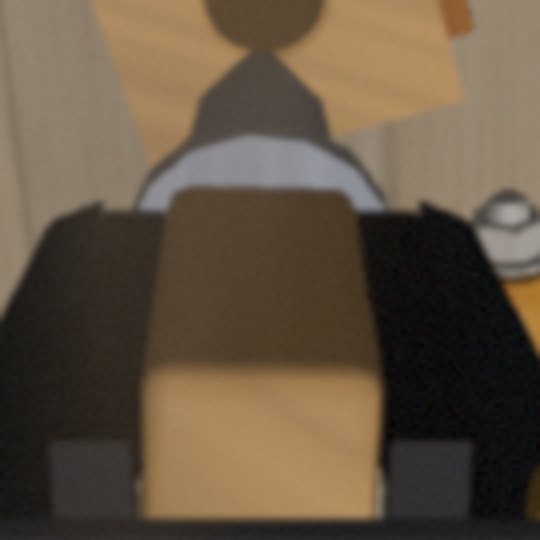

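```bash
python3 - <<'E'
from h import *
from cell import manip
r=rot(-.064)
o=np.array([.957,.288])*.004;t=np.array([.5795,.0209])
q=t+o
def st(l):
    s=manip.state();print(l,round(s["clock"],2),s["tool_pos"].round(4),s["contact_force"].round(1),s["moment"].round(2),round(s["gripper_width"],4));return s
manip.move_pose([*q,.19],r);st("above")
manip.move_linear([*q,.142],.06);b=st("base")["contact_force"]
wcap("w_pre")
for z in (.138,.135,.133,.131,.129,.127,.125):
    manip.move_linear([*q,z],.03);f=st(z)["contact_force"]-b
    if np.linalg.norm(f)>15: print("STOP");break
E
```

```text
above 10.29 [0.5835 0.0212 0.19  ] [ 0.7 -0.4 -2. ] [-0.05  0.07 -0.04] 0.0236
base 11.24 [0.5837 0.0221 0.1424] [-0.3 -0.2 -1.6] [-0.04  0.07  0.02] 0.0237
0.138 11.57 [0.5832 0.0221 0.1378] [-0.4 -0.2 -1.7] [-0.08  0.06  0.01] 0.0234
0.135 11.82 [0.5831 0.022  0.1347] [-0.2  0.  -2. ] [-0.07  0.06  0.  ] 0.0236
0.133 12.07 [0.5832 0.022  0.1328] [ 0.3 -0.2 -1.5] [-0.04  0.06  0.  ] 0.0237
0.131 12.32 [0.5832 0.0221 0.1308] [-0.  -0.6 -2.3] [-0.06  0.09 -0.04] 0.0238
0.129 12.57 [0.5832 0.022  0.1288] [ 0.5  0.1 -2.7] [-0.03  0.04  0.  ] 0.0236
0.127 12.82 [0.5832 0.0221 0.1268] [-0.4  0.4 -2.3] [-0.05  0.14 -0.01] 0.0237
0.125 13.07 [0.5832 0.0221 0.1248] [ 0.9  0.6 -1.7] [-0.07  0.08 -0.03] 0.0237
```

View pics/w_pre.png

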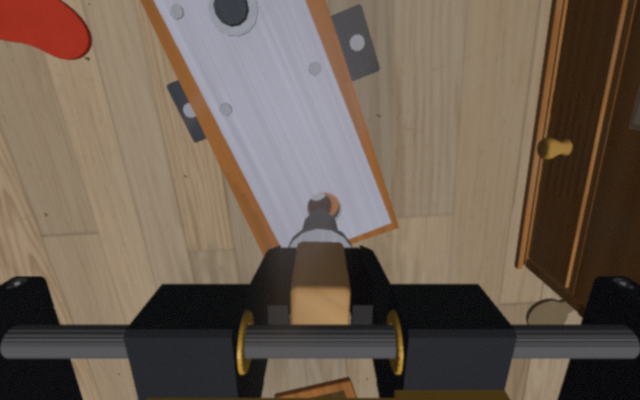

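The tip is in the cover's hole without contact. Next I'll move diagonally onto the block axis while descending, watching the force.

```bash
python3 - <<'E'
from h import *
from cell import manip
o=np.array([.957,.288]);t=np.array([.5795,.0209])
def st(l):
    s=manip.state();print(l,round(s["clock"],2),s["tool_pos"].round(4),s["contact_force"].round(1),s["moment"].round(2),round(s["gripper_width"],4));return s
b=np.array([0,0,-1.9])
k=.004;z=.125
while z>.1065:
    z-=.0015;k=max(0,k-.0008)
    manip.move_linear([*(t+o*k),z],.02);f=st((round(z,4),round(k,4)))["contact_force"]-b
    if np.linalg.norm(f)>15: print("STOP");break
E
```

```text
(0.1235, 0.0032) 13.32 [0.5825 0.0218 0.1234] [-0.   1.  -2.1] [-0.07  0.05 -0.01] 0.0238
(0.122, 0.0024) 13.57 [0.5823 0.0216 0.1223] [ 1.5  0.4 -1.8] [ 0.05 -0.22 -0.01] 0.0236
(0.1205, 0.0016) 13.82 [0.5822 0.0215 0.1212] [ 3.9  2.3 -0.5] [ 0.21 -0.64 -0.03] 0.0237
(0.119, 0.0008) 14.07 [0.581  0.0212 0.1196] [3.6 1.3 2.7] [ 0.15 -0.63  0.02] 0.0233
(0.1175, 0.0) 14.32 [0.5795 0.0208 0.1175] [3.2 0.9 2.1] [ 0.21 -0.7   0.03] 0.0235
(0.116, 0) 14.57 [0.5793 0.0208 0.1157] [3.6 1.4 0.6] [ 0.15 -0.74  0.02] 0.0233
(0.1145, 0) 14.82 [0.5792 0.0208 0.1141] [3.8 0.4 0.3] [ 0.12 -0.69  0.03] 0.0237
(0.113, 0) 15.07 [0.5793 0.0209 0.1127] [ 3.1  0.5 -0.7] [ 0.11 -0.7   0.02] 0.0236
(0.1115, 0) 15.32 [0.5794 0.0209 0.1113] [4.1 0.6 1. ] [ 0.08 -0.63  0.04] 0.0235
(0.11, 0) 15.57 [0.5792 0.0209 0.1096] [ 3.8  0.4 -1.5] [ 0.1  -0.64 -0.02] 0.0239
(0.1085, 0) 15.82 [0.5791 0.0209 0.1081] [ 4.  -0.1 -1.8] [ 0.08 -0.63  0.03] 0.0239
(0.107, 0) 16.07 [0.5792 0.0209 0.1067] [ 2.4  0.8 -2.6] [ 0.1  -0.59  0.03] 0.0237
(0.1055, 0) 16.32 [0.5792 0.0209 0.1052] [ 2.   0.4 -2. ] [ 0.04 -0.49  0.1 ] 0.0239
```

```bash
python3 - <<'E'
from h import *
from cell import manip
t=np.array([.5795,.0209])
def st(l):
    s=manip.state();print(l,round(s["clock"],2),s["tool_pos"].round(4),s["contact_force"].round(1),s["moment"].round(2),round(s["gripper_width"],4));return s
b=np.array([0,0,-1.9])
z=.1055
while z>.0765:
    z-=.001
    manip.move_linear([*t,z],.012);f=st(round(z,4))["contact_force"]-b
    if f[2]>8 or np.linalg.norm(f)>14: print("STOP");break
E
```

```text
0.1045 16.57 [0.5793 0.0209 0.1043] [ 2.6 -0.  -2.3] [ 0.07 -0.46 -0.02] 0.0235
0.1035 16.82 [0.5793 0.0209 0.1033] [ 2.8  0.8 -1. ] [ 0.07 -0.39  0.06] 0.0235
0.1025 17.07 [0.5794 0.0209 0.1023] [ 1.8  0.7 -1.1] [ 0.06 -0.29  0.05] 0.0236
0.1015 17.32 [0.5794 0.0209 0.1013] [ 2.6 -0.5 -1.5] [ 0.02 -0.35  0.02] 0.024
0.1005 17.57 [0.5794 0.0209 0.1003] [ 0.6 -0.  -1.8] [ 0.06 -0.32 -0.04] 0.0233
0.0995 17.82 [0.5794 0.0209 0.0994] [ 2.2  1.5 -2.3] [ 0.03 -0.24  0.03] 0.0237
0.0985 18.07 [0.5794 0.0209 0.0984] [ 1.2  0.6 -2.1] [ 0.01 -0.31  0.02] 0.0233
0.0975 18.32 [0.5795 0.0209 0.0974] [ 0.8  0.  -1.8] [ 0.07 -0.22 -0.01] 0.0234
0.0965 18.57 [0.5795 0.0209 0.0964] [ 1.4  0.8 -2.3] [ 0.   -0.27 -0.01] 0.0236
0.0955 18.82 [0.5795 0.0209 0.0954] [ 1.7  0.3 -1.1] [-0.   -0.28  0.05] 0.0239
0.0945 19.07 [0.5795 0.0209 0.0944] [ 0.5  0.8 -2.6] [-0.03 -0.26 -0.02] 0.0235
0.0935 19.32 [0.5795 0.0209 0.0934] [ 1.5  0.2 -2. ] [ 0.08 -0.28  0.02] 0.0235
0.0925 19.57 [0.5795 0.0209 0.0924] [ 1.9 -0.8 -1.8] [ 0.01 -0.27  0.05] 0.0239
0.0915 19.82 [0.5795 0.0209 0.0914] [ 1.1  0.3 -2.3] [ 0.07 -0.34 -0.01] 0.0237
0.0905 20.07 [0.5795 0.0209 0.0905] [ 1.9  1.4 -1.2] [ 0.01 -0.32 -0.  ] 0.0236
0.0895 20.32 [0.5796 0.0209 0.0895] [ 1.6  0.1 -1.3] [ 0.02 -0.3  -0.02] 0.0238
0.0885 20.57 [0.5795 0.0209 0.0884] [ 1.7 -0.2 -1.6] [ 0.05 -0.35 -0.  ] 0.024
0.0875 20.82 [0.5795 0.0209 0.0874] [ 2.   0.7 -2.2] [ 0.11 -0.4   0.01] 0.0234
0.0865 21.07 [0.5795 0.0209 0.0864] [ 1.8  0.7 -1. ] [ 0.03 -0.37  0.04] 0.0239
0.0855 21.32 [0.5795 0.0209 0.0854] [ 1.4 -0.7 -1.5] [ 0.02 -0.39  0.05] 0.0239
0.0845 21.57 [0.5797 0.0209 0.0851] [0.2 0.5 4.5] [-0.   -0.02  0.03] 0.0234
0.0835 21.82 [0.5798 0.0209 0.085 ] [-2.2  0.6  8.4] [0.01 0.42 0.02] 0.0238
STOP
```

The stop is at TCP 0.085, so the tip is about 12 mm up, which is within the 5–19 mm range. The arm gives about 5 N/mm, so I'll ramp up to about 25 N and hold.

```bash
python3 - <<'E'
from h import *
from cell import manip
t=np.array([.5795,.0209])
def st(l):
    s=manip.state();print(l,round(s["clock"],2),s["tool_pos"].round(4),s["contact_force"].round(1),s["moment"].round(2),round(s["gripper_width"],4));return s
z=.0835
while z>.076:
    z-=.0005
    manip.move_linear([*t,z],.01);f=st(round(z,4))["contact_force"]+[0,0,1.9]
    if f[2]>24 or abs(f[0])>15 or abs(f[1])>15: print("STOP");break
for i in range(4): manip.dwell(.25);st("hold")
E
```

```text
0.083 22.07 [0.5799 0.0209 0.0849] [-2.5 -0.2 11. ] [0.02 0.69 0.03] 0.0237
0.0825 22.32 [0.58   0.0209 0.0849] [-3.7  0.5 14.5] [ 0.02  0.9  -0.01] 0.0231
0.082 22.57 [0.5801 0.0208 0.0849] [-3.9  0.1 16.5] [-0.06  1.11 -0.02] 0.0238
0.0815 22.82 [0.5802 0.0209 0.0849] [-5.3 -0.2 18.3] [-0.04  1.3   0.04] 0.0238
0.081 23.07 [0.5802 0.0209 0.0848] [-6.3 -0.2 21.4] [ 0.02  1.54 -0.01] 0.0235
0.0805 23.32 [0.5803 0.0209 0.0848] [-7.3  0.9 24. ] [-0.03  1.73  0.05] 0.0237
STOP
hold 23.57 [0.5803 0.0209 0.0848] [-6.   0.6 24.3] [-0.03  1.71  0.01] 0.0238
hold 23.82 [0.5804 0.0209 0.0848] [-6.9  0.2 23.7] [0.01 1.75 0.02] 0.0236
hold 24.07 [0.5803 0.0209 0.0848] [-7.   0.4 23.5] [-0.02  1.75  0.09] 0.0237
hold 24.32 [0.5804 0.0208 0.0848] [-7.4  0.6 24.3] [-0.06  1.76 -0.05] 0.0237
```

It held about 26 N for 1 s with no slip. I'll ease off, release and back away.

```bash
python3 - <<'E'
from h import *
from cell import manip
def st(l):
    s=manip.state();print(l,round(s["clock"],2),s["tool_pos"].round(4),s["contact_force"].round(1),s["moment"].round(2),round(s["gripper_width"],4));return s
manip.move_linear([.5796,.0209,.0849],.01);manip.dwell(.3);st("eased")
manip.set_gripper(.06);s=st("open")
manip.move_linear([*s["tool_pos"][:2],.22],.08);st("up")
manip.move_linear([.583,.019,.25],.1);manip.dwell(.3);wcap("w_done")
from cell import cams
c=cams.capture("top");np.savez("pics/top2.npz",**c)
manip.move_pose([.5,.25,.3],rot(0));st("away")
c=cams.capture("top");np.savez("pics/top2.npz",**c)
cv2.imwrite("pics/mz2.png",cv2.resize(c["image"][180:265,195:310],None,fx=6,fy=6,interpolation=cv2.INTER_CUBIC));cv2.imwrite("pics/top2.png",c["image"])
c=cams.capture("scene");np.savez("pics/scene2.npz",**c);cv2.imwrite("pics/scene2.png",c["image"])
E
```

```text
eased 25.22 [0.5797 0.0209 0.085 ] [0.2 0.2 5. ] [-0.02  0.07  0.1 ] 0.0232
open 25.9 [0.5796 0.0209 0.0848] [ 0.9 -0.1 -0.3] [-0.06  0.07 -0.01] 0.0599
up 27.74 [0.5792 0.0209 0.2194] [-0.1  0.5  0.4] [-0.09  0.07  0.01] 0.06
away 29.57 [0.5002 0.2493 0.2997] [-0.4 -0.8  0.4] [-0.07  0.09  0.02] 0.06
```

View pics/w_done.png

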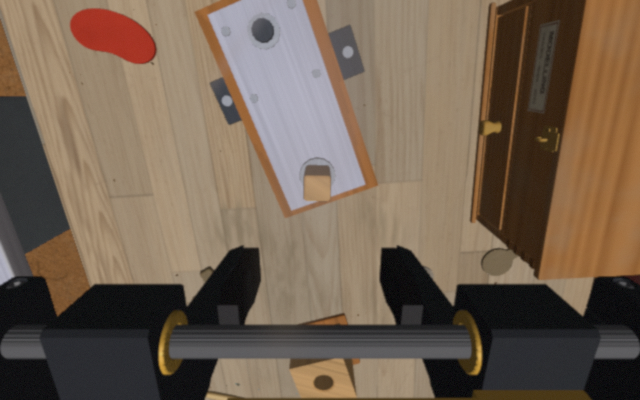

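View pics/top2.png

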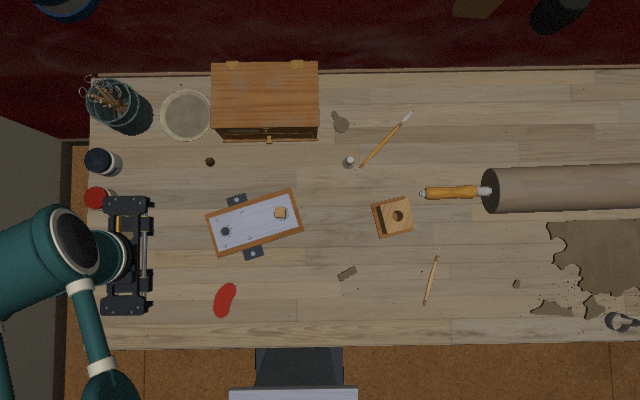

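The pin stands in the mould at (280,212) and the cover's margins are even on both sides. The stamp at (349,161) and the cone at (210,161) haven't moved. I'll check the height, then hand in.

```bash
python3 - <<'E'
from h import *
from cell import order
c=dict(np.load("pics/top2.npz"))
print("pin top",P(c,281,212).round(4)); zs=[P(c,u,v) for u in range(274,290) for v in range(205,220)];zs=np.array([p for p in zs if p[2]>.11]);print(len(zs),zs.mean(0),zs[:,2].std(),zs[:,2].min(),zs[:,2].max())
print("stamp",P(c,348,160).round(4),"cone",P(c,210,161).round(4))
order.close_job()
E
```

```text
pin top [0.579  0.0154 0.1231]
113 [0.57938459 0.01809365 0.12149979] 0.0014174993478182417 0.11631130365626097 0.12449716985230341
stamp [ 0.7079 -0.1462  0.0517] cone [0.7155 0.198  0.027 ]
the job is handed in; nothing more can be done
```

The pin is seated on the stop and released, and the job is handed in; it reports no verdict.

- **Insertion:** I took the pin from its stand and entered the cover's hole without contact. I then moved onto the block's axis while going down, so the taper pulled the cover over with a few newtons of side force.
- **Seating:** The pin met the stop with its tip about 12 mm above the mould's underside. I pressed it with about 26 N, held that for 1 s with no slip, eased off, released and backed away. The clock stood at about 30 s.

**Last checks:**
- **Pin:** It stands free with its top at z ≈ 0.1215, where about 0.122 was expected. Its axis is at about (0.579, 0.018), against the block hole at (0.580, 0.018) in the same top camera.
- **Cover:** By eye its margins on the block are even again; I did not measure the angle.
- **Stamp and cone:** Both read where they were at the start.

No check failed. The top and wrist cameras differed by 1–3 mm in y at the hole, within or near their calibration. I worked from the wrist camera, corrected for the pin as it sat in the gripper.

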